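# Put the scale's battery pack on charge

### The job

Put the orange battery pack on charge: bring it along the grey dock's deck into the bay, press it down until its top is flush with the bay's rim, then slide the red lock fully over it and let go of everything. Do not shift or knock over the bottles, jar, bowl, carton or the blue spare pack.

Things in the scene. Friction and masses are not known exactly. Their poses are not given: they have to be found in the camera images.
- pack_center (a point): Centre of the orange battery pack with two black bands and a white label: a block 100 mm long (its x) x 66 mm wide (y) x 36 mm high, about 0.35 kg. It starts flat on the dock's deck, its length roughly along the deck (up to 0.15 rad askew, 10 mm off the centre line, centre 167 to 189 mm short of the bay's). One or two fingertips can push it along; it may enter the bay either end first, label up.
- bay (a point): Centre of the bay's opening, level with its rim (52 mm above the table), in the fixed grey dock, 362 x 150 mm. x points along the dock from the deck into the bay (roughly world +y), z up. The bay spans x = -52.5 to 52.5, y = -35.5 to 35.5 mm: 2.5 mm loose all round the pack. Walls reach the rim on three sides; the side towards the deck (-x) is open down to the deck.
- deck (a point): Middle of the dock's flat deck, on its surface, 22 mm below the rim; axes as the bay. In the bay frame the deck lies at x = -247 to -52.5 mm, 150 mm wide, ending at the bay's edge. There two wings, as high as the rim, flare out from y = +-35.5 at x = -52.5 to y = +-51.5 at x = -112.5 mm and guide the pack in; a pack pushed in well off centre can bind on them.
- plate_top (a point): Top centre of the brass contact plate (80 x 50 mm) in the bay. At first it is 6 mm below the deck, 28 mm below the rim, and its friction bears the pack with its top 8 mm proud of the rim. Pressing the middle of the pack with some 5 to 8 N moves it down; it stays where left, no spring back. Fully home, the pack rests on a solid ledge 36 mm below the rim: top level with the rim, centre 18 mm below.
- lock (a joint): Red lock slide beyond the bay: 0 = open (starts at 0 to 4 mm), 0.030 m = fully shut; it moves towards the bay frame's -x, over the pack's end. Friction about 2 N, stays where left. Its plate (40 mm along x, 66 wide, 6 thick) runs 2 mm above the rim, so it strikes the pack's end if the pack is still proud. Open, its front edge is 3.5 mm beyond the bay; shut, it covers about 25 mm of the pack.
- lock_tab (a point): Centre of the upright red tab on the lock slide, by which it is pushed: 8 mm thick along x, 50 mm wide along y, 25 mm high, from 8 to 33 mm above the rim; axes as the bay. With the lock at 0 it stands at x = +88 mm in the bay frame, at 0.030 at x = +58; the dock ends at x = +115 mm. Push it from its far side, towards -x.
- spare_center (a point): Bystander: centre of the blue spare battery pack, 100 x 66 x 36 mm, lying on the table on the robot's side of the dock. Leave it.
- sauce: Bystander: amber sauce bottle with a red label and cap, 60 mm in diameter, 200 mm high, standing beyond the dock. Origin under its centre.
- jar: Bystander: green glass jar with a yellow cap, 70 mm in diameter, 95 mm high, standing beyond the dock. Origin under its centre.
- soy: Bystander: amber bottle with a yellow label, 64 mm in diameter, 190 mm high, at the left of the table. Origin under its centre.
- bowl: Bystander: blue bowl, 150 mm in diameter, 60 mm high, at the left of the table. Origin under its centre.
- carton: Bystander: cardboard carton with a green band, 90 x 140 x 100 mm high, at the right of the table. Origin under its centre.
There are look-alikes about, which are no part of the job. Of the things like the part that bears pack_center, leave any that is green or yellow; of the rest the larger one is meant.

How it is judged:
By the outcome, as a careful person would: the job done as asked, in the order asked, and still so for the second after the job is handed in, with the robot touching nothing.
It also fails if it takes over 67 s, if anything falls off the work surface, if the arm or the gripper's body presses on something with over 40 N, if the wrist force passes 120 N, or if a joint passes its speed limit or range.

### The arm

A 6-joint arm with a two-finger parallel gripper is mounted at the origin on the work surface. World frame = base frame: x ahead of the robot, y to its left, z up, the work surface at z = 0. Lengths are in m, angles in rad, forces in N, time in s.
With the tool pointing down it reaches from about 0.25 to 0.725 m from the base axis. Payload 4 kg.
Tool frame: the origin (TCP) lies midway between the tips of the shut fingers; the grasp point (between the pads) lies bot.tcp_to_grasp behind it (bot.tcp_to_grasp is the distance from the TCP to the grasp point, in m); z points along the fingers, y is the line along which they close (so a half turn about z gives the same grasp; the last joint's range is limited). The gripper opens to 85 mm and grips with 20 to 120 N. Pads are 22 mm wide; open, the fingers measure 114 mm over their backs; the gripper's body (76 mm by 85 mm) begins 54 mm behind the grasp point. The pads swing forward as they close: fully open they stand 13 mm farther back than shut.
Start: joints at [-1.106, 0.241, 0.005, 1.335, 0, 1.571], TCP at [0.224, -0.447, 0.21] pointing down, gripper open.
Joint ranges: [-2.72, 2.72], [-1.05, 1.87], [-1.09, 1.28], [-1.99, 2.15], [-1.42, 1.44], [-3.14, 3.14]. Speed limits (rad/s): [2.79, 2.79, 3.14, 3.14, 3.14, 3.14].

### API

Orientations are given as a unit quaternion [x, y, z, w].
In Python, from workcell import readout, camera, bot gives the robot as it stands. The module is installed in compiled form; this text tells all that it offers.
- The arm moves only by the tool jog_arm, never from a script. Its argument "motion" is a list of rows, each an object of numbers: "x", "y", "z": the shift along the tool's x, y, z in mm; "spin": the turn about the tool's z in degrees; "fingers": the closure, from -1 (fully open) to 1 (shut). A call has 1 to 8 rows; each row is the pose to reach, as a shift and turn from the pose commanded when the call began, along the tool's axes at that moment; what a row does not reach only later rows make up. A row lasts 1/8 s, in which the tool goes at most 62.5 mm and 10.7 degrees, less where a joint would pass 70% of its speed; a pose out of reach is approached as far as the arm can. A call with a gripper value outside its range is refused whole. The fingers move at their own pace and stop on an object; the grip force is fixed at half the most. Time passes only in rows, so rows that repeat a pose let the fingers close. It gives the time, the measured TCP pose, the force, the opening and the grip force at its end, in the units of the state.
- readout.get_obs(): the state, without advancing time (a new reading comes with each control period).
- camera(name): name is "scene" or "top" or "wrist"; returns a dict with "pixels" (400x640x3 uint8, red, green, blue), "K" (3x3 intrinsics, pixels), "rvec" (rotation vector, rad) and "tvec" (3), from world to camera coordinates, as OpenCV has them. Camera axes: x right, y down, z forward; pixel columns grow to the right and rows downward; lengths in m; the calibration is good to about 2 mm. A picture is of the moment at which its call begins. There is no depth.
- bot.job_done(): hands the job in; it is judged then, once.
The state is a dict: "clock": time; "joint_pos": joint angles; "joint_vel": joint speeds; "tau": joint torques, N m; "eef_pos": TCP position; "tool_rot": TCP orientation; "ft_force": force on the tool from outside, world axes, zero at the start; "ft_torque": the same for the moment, N m; "grip_width": finger opening in m; "grasp_force": force on a finger pad.
Only numpy, scipy, OpenCV 4.12 (cv2) and the standard library are available. Lean on these libraries where they do the work, as an engineer would, in place of code of your own. Each camera call takes 0.05 s, during which the arm holds its last target. There are 200 camera calls.

## Working session

There is one attempt and no reset: what is moved stays moved. The work goes in short steps, Python scripts to look and compute and a tool call to move; the robot and the scene stay as the last step left them, time stands still between calls to the robot, and variables do not carry over. Pictures are saved under pics/ and viewed, at most 10 in all, crops included, and the job is handed in when it is done.

Besides the shell and the picture viewer there is one more tool, called after "Emit:" by a JSON object that holds its "op" and its "data", one argument or row to a line. jog_arm: Moves the arm, as the interface text tells. Its arguments: {"type":"object","properties":{"motion":{"type":"array"}},"required":["motion"]}

```bash
mkdir -p pics
cat > h.py <<'E'
import numpy as np, cv2
from workcell import readout, camera, bot
def save(n,f,crop=None,scale=1):
    c=camera(n); im=cv2.cvtColor(c["pixels"],cv2.COLOR_RGB2BGR)
    if crop: x0,y0,x1,y1=crop; im=im[y0:y1,x0:x1]
    if scale!=1: im=cv2.resize(im,None,fx=scale,fy=scale,interpolation=cv2.INTER_CUBIC)
    cv2.imwrite("pics/"+f,im); return c
def cast(c,uv,z):
    R=cv2.Rodrigues(np.array(c["rvec"],float))[0]; t=np.array(c["tvec"],float).ravel()
    uv=np.atleast_2d(np.array(uv,float))
    d=(np.linalg.inv(c["K"])@np.c_[uv,np.ones(len(uv))].T).T@R; o=-R.T@t
    return o+d*((z-o[2])/d[:,2])[:,None]
def proj(c,P):
    return cv2.projectPoints(np.atleast_2d(np.array(P,float)),np.array(c["rvec"],float),np.array(c["tvec"],float),np.array(c["K"],float),None)[0][:,0]
E
python3 - <<'E'
from h import *
a=save("top","top1.png"); b=save("scene","scene1.png")
o=readout.get_obs(); print(o["eef_pos"],o["tool_rot"],o["grip_width"],bot.tcp_to_grasp,o["clock"])
E
```

```text
[ 0.22385248 -0.44641504  0.20940934] [ 9.73112558e-01  2.30328139e-01 -2.20241197e-04 -9.21526543e-04] 0.08520435329713487 0.0187 0.1
```

View pics/top1.png

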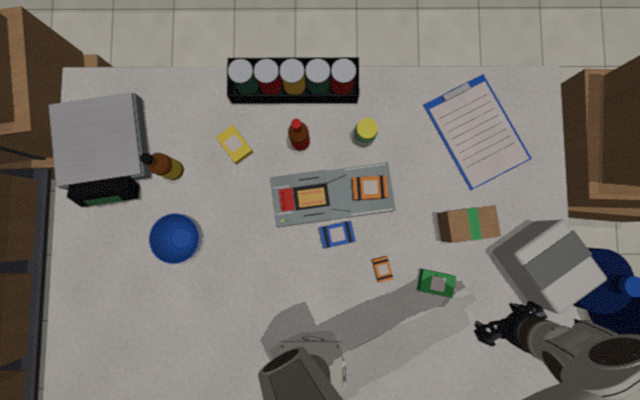

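View pics/scene1.png

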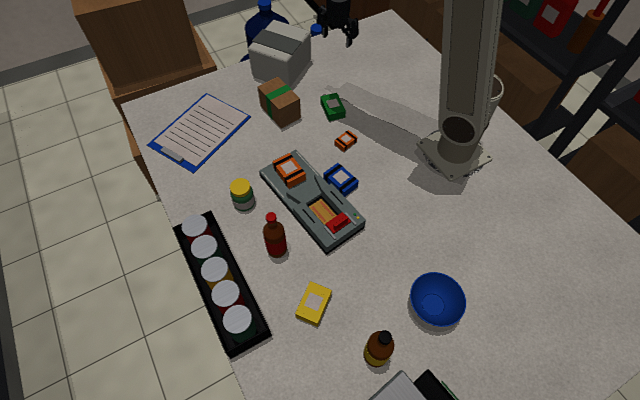

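The top view shows these candidates: orange on the deck (370,187), small orange (382,268), green (437,283), yellow (235,144) and blue (337,234). I choose the one at (370,187), which is the larger orange pack and lies on the deck, and check it in a close crop.

Run:
```python
from h import *
c=save("top","crop1.png",(260,155,405,260),5.5)
im=cv2.cvtColor(c["pixels"],cv2.COLOR_RGB2HSV)
def blobs(lo,hi,z,name):
    m=cv2.inRange(im,lo,hi)
    for k in cv2.findContours(m,cv2.RETR_EXTERNAL,cv2.CHAIN_APPROX_NONE)[0]:
        if cv2.contourArea(k)<40: continue
        P=cast(c,k[:,0,:],z)[:,:2]
        r=cv2.minAreaRect((P*1000).astype(np.float32)); print(name,k[:,0].mean(0).round(),np.round(r[0],1),np.round(r[1],1),round(r[2],1))
blobs((5,120,90),(18,255,255),.066,"orange")
blobs((0,150,80),(4,255,255),.06,"red"); 
blobs((100,120,60),(125,255,255),.036,"blue")
```

```text
orange [382. 269.] [ 314.2 -209.7] [40.7 44.1] 13.8
orange [312. 202.] [506.7  -6.5] [15.3 65.8] 6.6
orange [307. 191.] [540.6   2.7] [15.4 72.1] 6.3
orange [355. 188.] [ 549.8 -132.1] [65.4 13.8] 3.6
orange [370. 187.] [ 552.7 -177.1] [59.  65.2] 89.9
orange [385. 186.] [ 555.6 -220.5] [65.4 10.7] 3.8
red [286. 199.] [517.6  69.7] [62.8 37.3] 7.6
red [296. 124.] [744.4  43.5] [28.2 27.8] 44.4
blue [628. 291.] [ 249.5 -943.7] [58. 96.] 57.7
blue [323. 237.] [406.2 -37.7] [61.4 10.5] 12.1
blue [337. 234.] [415. -80.] [61.8 60.1] 12.4
blue [351. 231.] [ 423.8 -122. ] [60.8  9.2] 11.7
blue [174. 238.] [403.9 408.3] [145.1 143.2] 90.0
blue [446. 139.] [ 693.8 -442.3] [296.3  63.1] 26.8
blue [502. 112.] [ 764.5 -578.4] [295.9  52.1] 27.3
```

View pics/crop1.png

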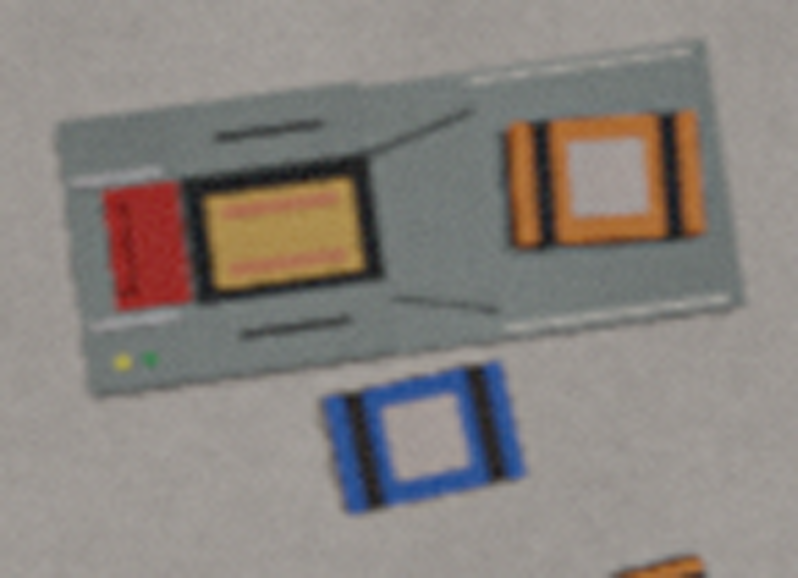

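The crop confirms the orange pack with two black bands and a white label on the deck, centre about crop (608,178). The dock's corners in the crop are at (58,122), (705,40), (742,303) and (93,395), and the red lock is at (148,245).

Run:
```python
from h import *
c=camera("top")
f=lambda p:np.array(p)/5.5+[260,155]-.4
L=cast(c,f([(58,122),(93,395)]),.052)[:,:2]; R=cast(c,f([(705,40),(742,303)]),.030)[:,:2]
l,r=L.mean(0),R.mean(0); d=l-r; print(L,R,np.linalg.norm(d),np.degrees(np.arctan2(d[1],d[0])))
ux=d/np.linalg.norm(d); uy=np.array([-ux[1],ux[0]])
b=(l-ux*.115+r+ux*.247)/2; print("bay",b,ux)
print("pack in bay",[(np.array(p)/1000-b)@np.c_[ux,uy]*1000 for p in [(552.7,-177.1),(549.8,-132.1),(555.6,-220.5)]])
print("red",(np.array([.5176,.0697])-b)@np.c_[ux,uy])
# red rim-level check: bay dark corners
D=cast(c,f([(185,180),(365,155),(382,277),(200,303)]),.052)[:,:2]; print("dark",((D-b)@np.c_[ux,uy]*1000).round(1))
q=cv2.Rodrigues(np.zeros(3))[0]
P=readout.get_obs()["eef_pos"][:2]
for s in(-.26,-.24): print(s,b+ux*s)
```

```text
[[0.58573263 0.11926561]
 [0.43753838 0.09891371]] [[ 0.63430335 -0.2370101 ]
 [ 0.4878423  -0.2549323 ]] 0.35848606476914924 97.92668407505589
bay [ 0.52725238 -0.00307138] [-0.13790584  0.99044534]
pack in bay [array([-175.87521539,   -1.20491208]), array([-130.90524797,   -4.53838321]), array([-219.26047027,    1.9079097 ])]
red [ 0.07340719 -0.00047544]
dark [[ 48.9 -33.6]
 [-49.7 -33.5]
 [-49.5  33.5]
 [ 49.8  33.7]]
-0.26 [ 0.5631079  -0.26058717]
-0.24 [ 0.56034978 -0.24077826]
```

Emit:
{"op": "jog_arm", "data": {
  "motion": [
    {"x": 50,"y": -3,"spin": -10,"fingers": 0.3},
    {"x": 100,"y": -6,"spin": -20,"fingers": 0.3},
    {"x": 150,"y": -9,"spin": -30,"fingers": 0.3},
    {"x": 200,"y": -12,"spin": -40,"fingers": 0.3},
    {"x": 250,"y": -15,"spin": -50,"fingers": 0.3},
    {"x": 305,"y": -18,"spin": -60,"fingers": 0.3},
    {"x": 350,"y": -20,"spin": -71.2,"fingers": 0.3},
    {"x": 389,"y": -22,"spin": -71.2,"fingers": 0.3}
  ]
}}

```text
validation failed for argument at $.mo...
```

Emit:
{"op": "jog_arm", "data": {
  "motion": [
    {"x": 50,"y": -3,"z": 0,"spin": -10,"fingers": 0.3},
    {"x": 100,"y": -6,"z": 0,"spin": -20,"fingers": 0.3},
    {"x": 150,"y": -9,"z": 0,"spin": -30,"fingers": 0.3},
    {"x": 200,"y": -12,"z": 0,"spin": -40,"fingers": 0.3},
    {"x": 250,"y": -15,"z": 0,"spin": -50,"fingers": 0.3},
    {"x": 305,"y": -18,"z": 0,"spin": -60,"fingers": 0.3},
    {"x": 350,"y": -20,"z": 0,"spin": -71,"fingers": 0.3},
    {"x": 389,"y": -22,"z": 0,"spin": -71,"fingers": 0.3}
  ]
}}

```text
clock: 1.2
eef_pos: [0.5634, -0.2516, 0.2097]
tool_rot: [0.658, 0.753, -0.0, -0.0]
ft_force: [-0.2, -0.0, 1.0]
grip_width: 0.0299
grasp_force: 0.0
```

```bash
cat >> h.py <<'E'
B=np.array([.5273,-.0031]); A=np.radians(97.8); U=np.array([np.cos(A),np.sin(A)]); V=np.array([-U[1],U[0]])
def bay(P): return ((np.atleast_2d(P)[:,:2]-B)@np.c_[U,V]*1000).round(1)
E
python3 - <<'E'
from h import *
c=save("wrist","w1.png")
im=cv2.cvtColor(c["pixels"],cv2.COLOR_RGB2HSV)
print(bay(readout.get_obs()["eef_pos"]))
for n,lo,hi,z in [("or",(5,120,60),(18,255,255),.066),("red",(0,150,60),(4,255,255),.06)]:
  m=cv2.inRange(im,lo,hi)
  for k in cv2.findContours(m,0,cv2.CHAIN_APPROX_NONE)[0]:
    if cv2.contourArea(k)<200: continue
    r=cv2.minAreaRect(bay(cast(c,k[:,0],z)).astype(np.float32)); print(n,k[:,0].mean(0).round(),np.round(r[0],1),np.round(r[1],1),round(r[2],1))
E
```

```text
[[-248.9   -6.2]]
or [232. 368.] [-537.1  131.3] [28.7 72.5] 51.7
or [216. 282.] [-385.8  152.4] [ 75.2 158.8] 24.7
or [322. 157.] [-223.4    0.5] [65.4 10.1] 85.9
or [120. 119.] [-184.   214.6] [40.1 36.9] 6.3
or [150. 116.] [-180.2  181.7] [39.9 18.8] 6.3
or [324. 114.] [-179.1   -2.7] [65.5 57.4] 85.8
or [328.  69.] [-134.8   -6. ] [65.5 10.4] 85.7
```

View pics/w1.png

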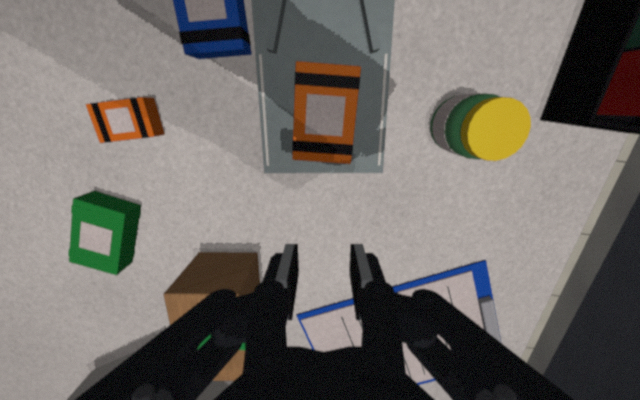

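The wrist view shows the pack at (325,114), slightly askew. The deck's end runs from (263,172) to (384,172), the wing ends are at (273,50) and (375,50), and the carton's corner is near (260,253).

Run:
```python
from h import *
c=camera("wrist")
print(bay(cast(c,[(263,172),(384,172),(252,0),(394,0)],.03)), bay(cast(c,[(273,50),(375,50)],.052)), bay(cast(c,[(260,253),(168,295)],.1)))
```

```text
[[-246.4   69.6]
 [-246.2  -82.5]
 [ -63.2   68.5]
 [ -62.8  -79.6]] [[-113.2   45.7]
 [-113.   -59. ]] [[-321.5   63.9]
 [-377.3  175.6]]
```

Run:
```python
from h import *
c=camera("wrist"); R=cv2.Rodrigues(np.array(c["rvec"],float))[0]; t=np.array(c["tvec"],float).ravel()
o=-R.T@t; print("cam",o,bay(o),"fwd",R[2]); 
e=readout.get_obs()["eef_pos"]; print(proj(c,[e,[*e[:2],.066],[*e[:2],.03]]),e)
for z in(.03,.066): print(bay(cast(c,[(323,172)],z)))
# deck sides by edges: row profile
g=cv2.cvtColor(c["pixels"],cv2.COLOR_RGB2HSV)
for r in(90,140,160): print(r,[tuple(int(v) for v in g[r,x]) for x in list(range(254,272,2))+list(range(380,396,2))])
c=camera("top"); R=cv2.Rodrigues(np.array(c["rvec"],float))[0]; t=np.array(c["tvec"],float).ravel(); print("top",-R.T@t,R[2])
```

```text
cam [ 0.55352693 -0.16773382  0.37221914] [[-166.7   -3.6]] fwd [ 0.04465748 -0.32342673 -0.94519885]
[[320.64916659 240.43675983]
 [321.96012387 182.19975763]
 [322.1309616  174.61058821]] [ 0.56310306 -0.25144078  0.20904554]
[[-247.5   -2.9]]
[[-239.    -2.9]]
90 [(15, 17, 151), (15, 8, 127), (75, 10, 101), (18, 11, 118), (10, 8, 101), (90, 16, 82), (94, 22, 81), (90, 16, 81), (90, 20, 78), (60, 6, 86), (15, 17, 120), (70, 8, 95), (90, 11, 91), (6, 11, 113), (9, 15, 118), (11, 16, 126), (11, 18, 159)]
140 [(15, 17, 151), (12, 17, 151), (17, 15, 151), (0, 0, 117), (80, 7, 112), (21, 12, 155), (60, 4, 120), (100, 15, 104), (96, 12, 103), (30, 5, 105), (83, 12, 87), (15, 14, 150), (14, 19, 175), (11, 16, 179), (15, 14, 179), (11, 16, 176), (9, 15, 173)]
160 [(13, 19, 161), (3, 17, 151), (11, 14, 145), (15, 14, 144), (75, 5, 107), (15, 8, 129), (15, 13, 155), (90, 12, 106), (86, 18, 102), (85, 12, 129), (25, 10, 148), (9, 15, 172), (13, 17, 176), (11, 16, 175), (15, 15, 172), (11, 20, 175), (11, 16, 171)]
top [ 0.4216143  -0.03856025  1.13496003] [ 0.08276478  0.00529947 -0.99655502]
```

Run:
```python
from h import *
D=[];W=[];T=[];L=[]
for i in range(8):
    c=camera("wrist"); im=cv2.cvtColor(c["pixels"],cv2.COLOR_RGB2HSV)
    D.append(bay(cast(c,[(261,160),(383,160)],.03)).mean(0)); 
    W.append(bay(cast(c,[(273,50),(375,50)],.052)).mean(0))
    m=cv2.inRange(im,(5,120,60),(18,255,255)); k=[k for k in cv2.findContours(m,0,1)[0] if abs(k[:,0].mean(0)-[324,114]).max()<8]
    if k: T.append(cv2.minAreaRect(bay(cast(c,k[0][:,0],.066)).astype(np.float32))[0])
    c=camera("top"); L.append(bay(cast(c,np.array([(58,122),(93,395)])/5.5+[259.6,154.6],.052)).mean(0))
for n,a in zip("DWTL",(D,W,T,L)): print(n,np.mean(a,0).round(1),np.std(a,0).round(1))
```

```text
D [-235.3    2.1] [0.5 0.4]
W [-116.9   -0.8] [0.4 0.3]
T [-179.2   -2.7] [0.  0.1]
L [113.3   0.3] [0. 0.]
```

Emit:
{"op": "jog_arm", "data": {
  "motion": [
    {"x": 0,"y": -2,"z": 50,"spin": 0,"fingers": 0.3},
    {"x": 0,"y": -2,"z": 100,"spin": 0,"fingers": 0.3},
    {"x": 0,"y": -2,"z": 145,"spin": 0,"fingers": 0.3},
    {"x": 0,"y": -2,"z": 166,"spin": 0,"fingers": 0.3},
    {"x": 0,"y": -2,"z": 166,"spin": 0,"fingers": 0.3}
  ]
}}

```text
clock: 2.82
eef_pos: [0.5582, -0.2523, 0.0419]
tool_rot: [0.658, 0.753, -0.001, -0.002]
ft_force: [-0.7, -0.6, 0.1]
grip_width: 0.0299
grasp_force: 0.0
```

Emit:
{"op": "jog_arm", "data": {
  "motion": [
    {"x": 8,"y": 3,"z": 0,"spin": 0,"fingers": 0.3},
    {"x": 18,"y": 3,"z": 0,"spin": 0,"fingers": 0.3},
    {"x": 28,"y": 3,"z": 0,"spin": 0,"fingers": 0.3},
    {"x": 40,"y": 3,"z": 0,"spin": 0,"fingers": 0.3},
    {"x": 54,"y": 3,"z": 0,"spin": 0,"fingers": 0.3},
    {"x": 68,"y": 3,"z": 0,"spin": 0,"fingers": 0.3},
    {"x": 80,"y": 3,"z": 0,"spin": 0,"fingers": 0.3},
    {"x": 90,"y": 3,"z": 0,"spin": 0,"fingers": 0.3}
  ]
}}

```text
clock: 3.82
eef_pos: [0.5513, -0.163, 0.0446]
tool_rot: [0.658, 0.753, -0.0, 0.001]
ft_force: [0.8, -1.3, 2.0]
grip_width: 0.0298
grasp_force: 1.1
```

```bash
cat > look.py <<'E'
from h import *
import sys
c=save("top",sys.argv[1],(260,155,405,260),5.5)
im=cv2.cvtColor(c["pixels"],cv2.COLOR_RGB2HSV)
print(bay(readout.get_obs()["eef_pos"]))
for n,lo,hi,z in [("or",(5,120,60),(18,255,255),float(sys.argv[2])),("red",(0,150,60),(4,255,255),.06)]:
  m=cv2.inRange(im,lo,hi)
  for k in cv2.findContours(m,0,cv2.CHAIN_APPROX_NONE)[0]:
    if cv2.contourArea(k)<25: continue
    r=cv2.minAreaRect(bay(cast(c,k[:,0],z)).astype(np.float32)); print(n,k[:,0].mean(0).round(),np.round(r[0],1),np.round(r[1],1),round(r[2],1))
E
python3 look.py p2.png .066
```

```text
[[-160.6   -2. ]]
or [ 15. 354.] [897.3 332.9] [63.5 23.9] 8.3
or [ 15. 332.] [897.2 276.7] [94.8 77.4] 82.3
or [  9. 286.] [898.  141.6] [60.7 34.8] 78.9
or [ 16. 252.] [865.1  44.8] [49.2 72.3] 82.3
or [ 22. 233.] [854.3 -12.5] [77.4 92.6] 61.1
or [313. 202.] [-3.7 21.2] [71.4 15.3] 0.3
or [ 20. 208.] [851.8 -83.5] [39.7 72.7] 45.1
or [311. 191.] [ -2.8 -12.8] [18.  76.1] 89.9
or [354. 187.] [-129.2   -8.1] [59.4 11.9] 81.7
or [ 23. 187.] [ 838.3 -140.5] [56.3 78.9] 71.6
or [158. 163.] [ 434.6 -156.5] [60.7 59.5] 57.6
or [299. 134.] [  12.1 -188.3] [55.3 58.6] 7.6
or [ 41. 124.] [ 777.4 -329.1] [53.3 88.6] 1.6
or [600. 114.] [-882.6 -120. ] [57.9 27.3] 81.8
or [  7. 109.] [ 868.2 -385.1] [56.7 29.2] 33.1
or [ 6. 96.] [ 873.8 -424. ] [79.5 35.1] 59.5
or [100.  62.] [ 581.  -491.1] [21.9 40.1] 45.5
or [ 5. 72.] [ 869.1 -508.9] [31.1 98.4] 2.2
or [48. 33.] [ 732.6 -607.7] [29.3 57.4] 46.8
or [47. 65.] [ 719.  -518.4] [352.5 177.7] 89.5
red [286. 199.] [73.7 -0.3] [62.6 36.9] 88.9
red [300. 145.] [  10.  -154.7] [17.4 45.4] 86.8
red [296. 124.] [  16.  -220.6] [27.9 30.2] 36.5
red [275.  87.] [  60.  -346.1] [37.3 25.7] 49.6
```

View pics/p2.png

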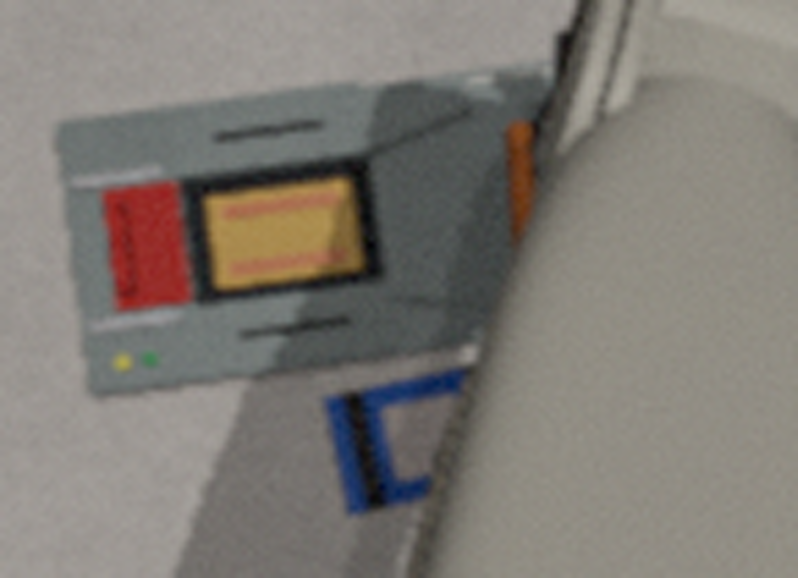

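The crop shows the pack's front band still at about (520,180), hardly moved, and the arm hides the rest. I check with the wrist camera.

Run:
```python
from h import *
a=camera("wrist");b=camera("scene")
A1=cv2.cvtColor(a["pixels"],cv2.COLOR_RGB2BGR); B1=cv2.cvtColor(b["pixels"],cv2.COLOR_RGB2BGR)[90:290,200:440]
cv2.imwrite("pics/c3.png",np.vstack([cv2.resize(A1,(480,300)),cv2.resize(B1,(480,300*480*200//240//300//1))[:300]]) if 0 else np.hstack([cv2.resize(A1,(400,250)),cv2.resize(B1,(400,250*1))]))
o=readout.get_obs(); print(bay(o["eef_pos"]),o["eef_pos"],o["ft_force"])
```

```text
[[-160.6   -2. ]] [ 0.55105318 -0.16193213  0.04454282] [-0.29455141  3.88754071  4.98407525]
```

View pics/c3.png

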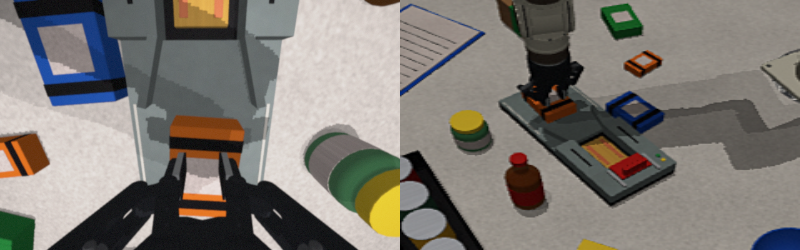

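The pictures show the fingers over the pack rather than behind it. I lift straight up, go back to the view pose and measure again.

Emit:
{"op": "jog_arm", "data": {
  "motion": [
    {"x": 0,"y": 0,"z": -20,"spin": 0,"fingers": 0.3},
    {"x": 0,"y": 0,"z": -50,"spin": 0,"fingers": 0.3},
    {"x": -20,"y": 0,"z": -100,"spin": 0,"fingers": 0.3},
    {"x": -60,"y": 0,"z": -150,"spin": 0,"fingers": 0.3},
    {"x": -90,"y": 0,"z": -168,"spin": 0,"fingers": 0.3},
    {"x": -90,"y": 0,"z": -168,"spin": 0,"fingers": 0.3}
  ]
}}

```text
clock: 4.72
eef_pos: [0.5638, -0.2557, 0.2136]
tool_rot: [0.66, 0.751, 0.0, 0.002]
ft_force: [0.3, 0.3, -0.1]
grip_width: 0.0303
grasp_force: 0.0
```

Run:
```python
from h import *
c=save("wrist","w4.png",(200,0,440,260),1); 
im=cv2.cvtColor(c["pixels"],cv2.COLOR_RGB2HSV)
print(bay(readout.get_obs()["eef_pos"]),readout.get_obs()["eef_pos"])
m=cv2.inRange(im,(5,120,60),(18,255,255))
for k in cv2.findContours(m,0,cv2.CHAIN_APPROX_NONE)[0]:
    if cv2.contourArea(k)<150 : continue
    r=cv2.minAreaRect(bay(cast(c,k[:,0],.066)).astype(np.float32)); print(k[:,0].mean(0).round(),np.round(r[0],1),np.round(r[1],1),round(r[2],1))
a=cv2.cvtColor(c["pixels"],cv2.COLOR_RGB2BGR)[0:300,180:480]
b=cv2.cvtColor(camera("scene")["pixels"],cv2.COLOR_RGB2BGR)[120:270,230:380]
cv2.imwrite("pics/c4.png",np.hstack([cv2.resize(a,(400,400)),cv2.resize(b,(400,400))]))
```

```text
[[-253.4   -1.2]] [ 0.56289517 -0.25395988  0.21197505]
[235. 363.] [-536.4  127.4] [29.3 68.7] 53.5
[219. 279.] [-388.1  151.7] [ 79.6 156.6] 23.9
[321. 152.] [-223.3    0.3] [65.2 10.6] 84.9
[ 96. 120.] [-187.5  241.6] [39.4  6.5] 6.7
[120. 117.] [-184.4  214.9] [40.  36.7] 6.3
[150. 113.] [-180.7  182.2] [39.9 18.6] 6.1
[323. 109.] [-179.2   -2.7] [65.5 57.4] 85.7
[326.  65.] [-134.8   -6. ] [65.4 10.5] 85.9
```

View pics/c4.png

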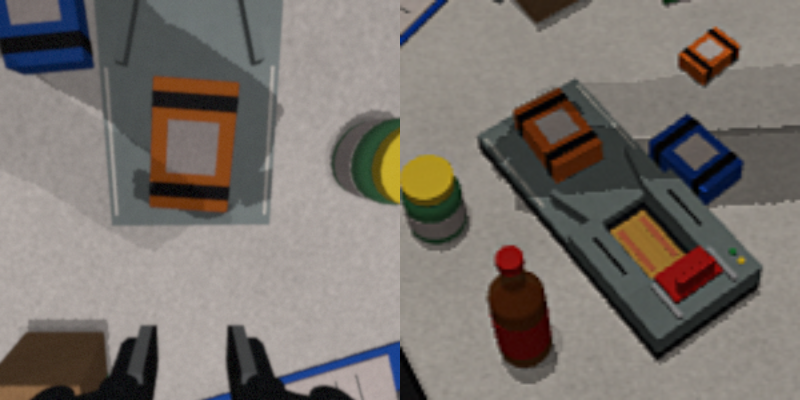

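The left crop shows the pack at about (195,143), exactly where it was, and the fingertips near (145,325) and (240,325). Scaling the finger gap puts the tips about 25 mm behind the TCP at this opening, so the fingers passed over the pack. I go down behind it and feel for the deck.

Emit:
{"op": "jog_arm", "data": {
  "motion": [
    {"x": 0,"y": -1,"z": 50,"spin": 0,"fingers": 0.3},
    {"x": 0,"y": -1,"z": 100,"spin": 0,"fingers": 0.3},
    {"x": 0,"y": -1,"z": 150,"spin": 0,"fingers": 0.3},
    {"x": 0,"y": -1,"z": 172,"spin": 0,"fingers": 0.3},
    {"x": 0,"y": -1,"z": 176,"spin": 0,"fingers": 0.3},
    {"x": 0,"y": -1,"z": 180,"spin": 0,"fingers": 0.3},
    {"x": 0,"y": -1,"z": 180,"spin": 0,"fingers": 0.3}
  ]
}}

```text
clock: 5.7
eef_pos: [0.5627, -0.2529, 0.0331]
tool_rot: [0.658, 0.753, 0.0, 0.001]
ft_force: [-0.2, 0.3, -0.4]
grip_width: 0.03
grasp_force: 0.0
```

Run:
```python
from h import *
c=camera("wrist"); o=readout.get_obs(); print(c["K"][0],bay(o["eef_pos"]),o["eef_pos"],o["ft_force"],proj(c,[o["eef_pos"]]))
a=cv2.cvtColor(c["pixels"],cv2.COLOR_RGB2BGR)[60:330,170:490]
b=cv2.cvtColor(camera("scene")["pixels"],cv2.COLOR_RGB2BGR)[110:230,240:360]
cv2.imwrite("pics/c5.png",np.hstack([cv2.resize(a,(400,400)),cv2.resize(b,(400,400))]))
```

```text
[278.40011305   0.         323.67598438] [[-252.5   -1.3]] [ 0.56280904 -0.25310329  0.0334261 ] [-0.3282675  -0.8290361   0.23964008] [[323.7497014  239.52610657]]
```

View pics/c5.png

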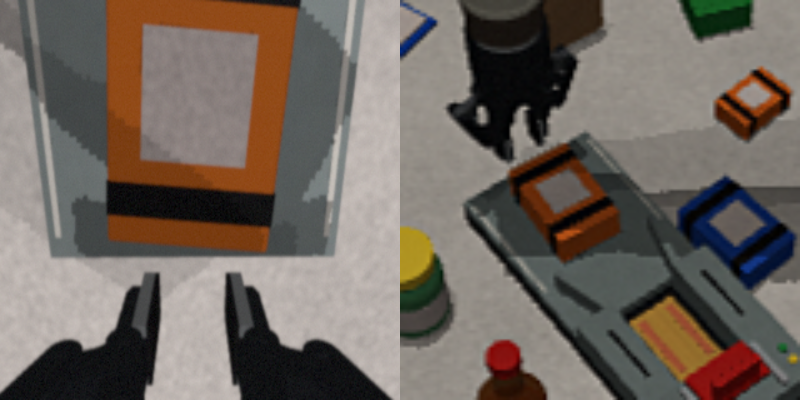

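Run:
```python
from h import *
w=camera("wrist"); s=camera("scene")
def M(c): return np.array(c["K"],float)@np.c_[cv2.Rodrigues(np.array(c["rvec"],float))[0],np.array(c["tvec"],float).ravel()]
for a,b in [((356,244),(273.5,156.5)),((294,244),(282.5,152))]:
    X=cv2.triangulatePoints(M(w),M(s),np.array(a,float),np.array(b,float)).ravel(); X=X[:3]/X[3]
    print(X,bay(X),proj(w,X)-a,proj(s,X)-b)
```

```text
[ 0.57839189 -0.23831914  0.06802029] [[-240.   -18.7]] [[1.09424508 3.73190074]] [[0.2082505  0.19685674]]
[ 0.54598505 -0.23829515  0.07239618] [[-235.6   13.4]] [[0.21354798 0.39857394]] [[0.02725653 0.0159556 ]]
```

Emit:
{"op": "jog_arm", "data": {
  "motion": [
    {"x": 0,"y": 0,"z": 3,"spin": 0,"fingers": 0.3},
    {"x": 0,"y": 0,"z": 6,"spin": 0,"fingers": 0.3},
    {"x": 0,"y": 0,"z": 9,"spin": 0,"fingers": 0.3},
    {"x": 0,"y": 0,"z": 12,"spin": 0,"fingers": 0.3}
  ]
}}

```text
clock: 6.4
eef_pos: [0.5619, -0.2529, 0.0198]
tool_rot: [0.658, 0.753, -0.0, -0.0]
ft_force: [-1.1, -0.1, -1.1]
grip_width: 0.0298
grasp_force: 0.0
```

Emit:
{"op": "jog_arm", "data": {
  "motion": [
    {"x": 0,"y": 0,"z": 3,"spin": 0,"fingers": 0.3},
    {"x": 0,"y": 0,"z": 6,"spin": 0,"fingers": 0.3},
    {"x": 0,"y": 0,"z": 8,"spin": 0,"fingers": 0.3},
    {"x": 0,"y": 0,"z": 10,"spin": 0,"fingers": 0.3}
  ]
}}

```text
clock: 6.9
eef_pos: [0.562, -0.2529, 0.0101]
tool_rot: [0.658, 0.753, 0.0, 0.0]
ft_force: [0.0, -0.4, -0.4]
grip_width: 0.0299
grasp_force: 0.0
```

Run:
```python
from h import *
w=camera("wrist"); b=camera("scene"); o=readout.get_obs(); print(bay(o["eef_pos"]),o["eef_pos"],o["ft_force"])
a=cv2.cvtColor(w["pixels"],cv2.COLOR_RGB2BGR)[100:330,200:430]
b=cv2.cvtColor(b["pixels"],cv2.COLOR_RGB2BGR)[110:210,240:340]
cv2.imwrite("pics/c6.png",np.hstack([cv2.resize(a,(400,400)),cv2.resize(b,(400,400))]))
```

```text
[[-252.1   -0.3]] [ 0.56185384 -0.2528534   0.00995351] [ 0.06480463 -0.82461125 -0.13923089]
```

View pics/c6.png

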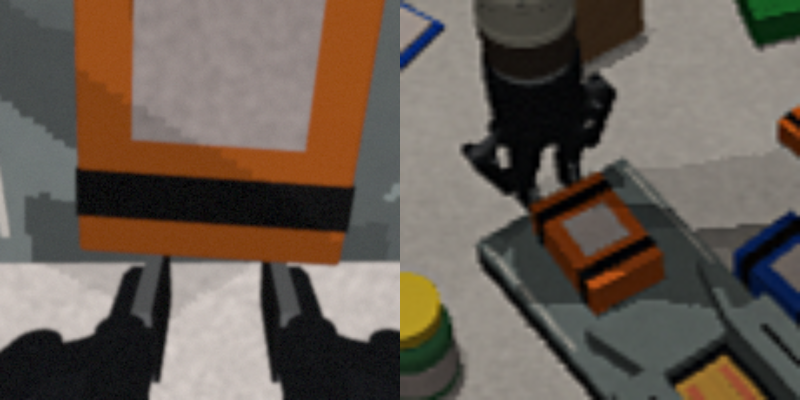

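The tips now reach below the pack's top edge, right behind its rear end (wrist crop row about 258, scene crop (530,195)). I push now.

Emit:
{"op": "jog_arm", "data": {
  "motion": [
    {"x": 8,"y": 0,"z": 0,"spin": 0,"fingers": 0.3},
    {"x": 16,"y": 0,"z": 0,"spin": 0,"fingers": 0.3},
    {"x": 24,"y": 0,"z": 0,"spin": 0,"fingers": 0.3},
    {"x": 34,"y": 0,"z": 0,"spin": 0,"fingers": 0.3},
    {"x": 44,"y": 0,"z": 0,"spin": 0,"fingers": 0.3},
    {"x": 54,"y": 0,"z": 0,"spin": 0,"fingers": 0.3},
    {"x": 60,"y": 0,"z": 0,"spin": 0,"fingers": 0.3},
    {"x": 60,"y": 0,"z": 0,"spin": 0,"fingers": 0.3}
  ]
}}

```text
clock: 8.0
eef_pos: [0.5538, -0.1924, 0.0102]
tool_rot: [0.658, 0.753, 0.0, -0.0]
ft_force: [0.7, -0.3, 0.6]
grip_width: 0.0299
grasp_force: 0.0
```

```bash
cat > m.py <<'E'
from h import *
import sys
z=float(sys.argv[1]); o=readout.get_obs(); print("tcp",bay(o["eef_pos"]),o["eef_pos"].round(4),o["ft_force"].round(1))
for cam in ("top","wrist","scene"):
  c=camera(cam); im=cv2.cvtColor(c["pixels"],cv2.COLOR_RGB2HSV)
  for n,lo,hi,zz in [("or",(5,150,60),(18,255,255),z),("red",(0,150,60),(4,255,255),.06)]:
    for k in cv2.findContours(cv2.inRange(im,lo,hi),0,cv2.CHAIN_APPROX_NONE)[0]:
      if cv2.contourArea(k)<25: continue
      P=bay(cast(c,k[:,0],zz)).astype(np.float32); r=cv2.minAreaRect(P)
      if abs(r[0][1])<45 and -260<r[0][0]<120: print(cam,n,np.round(r[0],1),np.round(r[1],1),round(r[2],1),"x",P[:,0].min(),P[:,0].max(),"y",P[:,1].min(),P[:,1].max())
E
python3 m.py .066
```

```text
tcp [[-191.1   -0.6]] [ 0.5538 -0.1924  0.0102] [ 0.7 -0.3  0.6]
top or [-83.2   2.1] [12.  63.5] -0.0 x -89.2 -77.2 y -29.6 33.9
top or [-127.5    2.3] [65.4 59.1] 89.9 x -157.1 -97.9 y -30.3 35.0
top red [73.6 -0.2] [37.4 62.9] 0.1 x 54.9 92.4 y -31.7 31.2
wrist or [-175.     0.6] [64.4  9.7] 89.9 x -179.9 -170.1 y -31.6 32.8
wrist or [-130.5    0.6] [64.7 56.4] 89.8 x -158.7 -102.3 y -31.7 33.0
wrist or [-86.1   0.4] [64.8  9.6] 89.8 x -91.0 -81.3 y -32.0 32.8
scene or [ 20. -33.] [72.3 14.9] 0.5 x -16.2 56.2 y -40.5 -25.4
scene or [19.9  0.7] [20.  70.2] 83.7 x -15.6 53.8 y -13.1 8.2
scene or [-76.9  -6.2] [74.6 27.4] 88.6 x -90.3 -62.6 y -43.6 31.3
scene or [-126.5   -6.2] [63.8 76.6] 2.6 x -158.0 -92.9 y -43.7 32.8
scene red [72.1 -2.1] [41.7 67.3] 1.5 x 50.5 92.8 y -35.4 32.0
```

Emit:
{"op": "jog_arm", "data": {
  "motion": [
    {"x": 14,"y": 0,"z": 0,"spin": 0,"fingers": 0.3},
    {"x": 28,"y": 0,"z": 0,"spin": 0,"fingers": 0.3},
    {"x": 42,"y": 0,"z": 0,"spin": 0,"fingers": 0.3},
    {"x": 56,"y": 0,"z": 0,"spin": 0,"fingers": 0.3},
    {"x": 69,"y": 0,"z": 0,"spin": 0,"fingers": 0.3},
    {"x": 80,"y": 0,"z": 0,"spin": 0,"fingers": 0.3},
    {"x": 90,"y": 0,"z": 0,"spin": 0,"fingers": 0.3},
    {"x": 90,"y": 0,"z": 0,"spin": 0,"fingers": 0.3}
  ]
}}

```text
clock: 9.15
eef_pos: [0.5418, -0.1029, 0.0102]
tool_rot: [0.658, 0.753, 0.0, -0.001]
ft_force: [0.1, -0.2, 0.1]
grip_width: 0.0297
grasp_force: 0.0
```

```bash
python3 m.py .064
```

```text
tcp [[-100.8   -0.8]] [ 0.5418 -0.1029  0.0102] [ 0.1 -0.2  0.1]
top or [13.8  0.9] [63.9 19.6] 89.9 x 4.0 23.7 y -31.0 32.9
top or [-27.1  -0. ] [67.9 47.3] 82.3 x -55.1 -4.3 y -31.3 33.6
top red [73.6 -0.2] [37.2 63.1] 0.5 x 54.9 92.4 y -31.7 31.3
wrist or [-84.    0.1] [67.2 10.8] 89.9 x -89.4 -78.5 y -33.5 33.7
wrist or [-37.6  -0.2] [66.3 57.5] 89.5 x -66.6 -9.0 y -33.1 33.2
wrist or [ 8.3 -0.3] [62.6 13. ] 89.8 x 1.7 14.8 y -31.6 31.0
scene or [29.9 -5.4] [69.1 51.2] 89.6 x 4.1 55.3 y -40.0 29.3
scene or [-36.9  -3.5] [73.1 58.1] 89.6 x -66.0 -8.0 y -40.1 33.2
scene or [-83.7  -6.1] [13.8 76.3] 7.7 x -88.4 -71.7 y -43.0 32.2
scene red [72.1 -2.2] [42.  67.3] 2.0 x 50.4 92.8 y -35.4 32.0
```

Emit:
{"op": "jog_arm", "data": {
  "motion": [
    {"x": 8,"y": 0,"z": 0,"spin": 0,"fingers": 0.3},
    {"x": 16,"y": 0,"z": 0,"spin": 0,"fingers": 0.3},
    {"x": 24,"y": 0,"z": 0,"spin": 0,"fingers": 0.3},
    {"x": 31,"y": 0,"z": 0,"spin": 0,"fingers": 0.3},
    {"x": 36,"y": 0,"z": 0,"spin": 0,"fingers": 0.3},
    {"x": 38,"y": 0,"z": 0,"spin": 0,"fingers": 0.3},
    {"x": 38,"y": 0,"z": 0,"spin": 0,"fingers": 0.3}
  ]
}}

```text
clock: 10.18
eef_pos: [0.5371, -0.0662, 0.0103]
tool_rot: [0.658, 0.753, 0.0, -0.0]
ft_force: [-0.4, 0.1, -0.0]
grip_width: 0.0305
grasp_force: 0.0
```

```bash
python3 m.py .060
```

```text
tcp [[-63.8  -1.1]] [ 0.5371 -0.0662  0.0103] [-0.4  0.1 -0. ]
top or [43.8  1.6] [12.1 63.3] 0.0 x 37.7 49.8 y -30.1 33.2
top or [25.4 -3.3] [67.5 25.7] 66.8 x 1.7 29.3 y -31.2 32.3
top red [73.3 -0.1] [38.2 63.4] 1.3 x 54.1 92.8 y -31.7 31.3
wrist or [-47.8  -0.2] [64.4  9.6] 89.8 x -52.7 -43.0 y -32.4 32.0
wrist or [-3.5 -0.3] [64.6 56.1] 89.9 x -31.6 24.5 y -32.6 32.0
wrist or [40.8 -0.5] [64.6  9.7] 89.8 x 35.9 45.7 y -32.8 31.8
wrist red [51.5 -0.9] [65.2  3.9] 90.0 x 49.6 53.5 y -33.5 31.7
scene or [44. -4.] [68.1 14.4] 89.8 x 36.7 51.2 y -38.1 30.0
scene or [-3.4 -3.4] [70.4 55.5] 89.6 x -31.3 24.1 y -38.7 31.9
scene or [-48.4  -3.4] [ 8.6 68.1] 1.2 x -52.6 -43.4 y -37.3 30.7
scene red [72.  -1.7] [41.6 67.4] 0.0 x 51.2 92.8 y -35.4 32.0
```

Emit:
{"op": "jog_arm", "data": {
  "motion": [
    {"x": -12,"y": 0,"z": 0,"spin": 0,"fingers": 0.3},
    {"x": -12,"y": 0,"z": -40,"spin": 0,"fingers": 0.3},
    {"x": -12,"y": 0,"z": -75,"spin": 0,"fingers": 1},
    {"x": 15,"y": 0,"z": -75,"spin": 0,"fingers": 1},
    {"x": 45,"y": -1,"z": -75,"spin": 0,"fingers": 1},
    {"x": 64,"y": -1,"z": -70,"spin": 0,"fingers": 1},
    {"x": 64,"y": -1,"z": -45,"spin": 0,"fingers": 1},
    {"x": 64,"y": -1,"z": -40,"spin": 0,"fingers": 1}
  ]
}}

```text
clock: 11.32
eef_pos: [0.5259, -0.0034, 0.0484]
tool_rot: [0.658, 0.753, -0.001, -0.001]
ft_force: [0.5, -0.4, 0.7]
grip_width: -0.0
grasp_force: 0.0
```

```bash
python3 m.py .060 | grep -v scene
```

```text
tcp [[-0.1  1.4]] [ 0.5259 -0.0034  0.0484] [ 0.5 -0.4  0.7]
wrist or [-3.4 -0.4] [65.1 57.2] 90.0 x -32.0 25.2 y -32.9 32.2
wrist or [43.9 -0.4] [64.9 15.7] 89.9 x 36.0 51.7 y -32.8 32.1
wrist red [70.9 -0.9] [65.4 39.6] 89.8 x 51.0 90.7 y -33.6 31.8
```

Emit:
{"op": "jog_arm", "data": {
  "motion": [
    {"x": 0,"y": 0,"z": 6,"spin": 0,"fingers": 1},
    {"x": 0,"y": 0,"z": 11,"spin": 0,"fingers": 1},
    {"x": 0,"y": 0,"z": 15,"spin": 0,"fingers": 1},
    {"x": 0,"y": 0,"z": 18,"spin": 0,"fingers": 1},
    {"x": 0,"y": 0,"z": 20,"spin": 0,"fingers": 1}
  ]
}}

```text
clock: 12.1
eef_pos: [0.5279, -0.0035, 0.0309]
tool_rot: [0.659, 0.753, 0.0, 0.0]
ft_force: [-4.8, -0.3, 19.0]
grip_width: 0.0001
grasp_force: 11.1
```

```bash
python3 m.py .052 | grep -v scene; python3 m.py .060 | grep wrist
```

```text
tcp [[-0.5 -0.5]] [ 0.5279 -0.0035  0.0309] [-4.8 -0.3 19. ]
wrist or [-48.6  -0.3] [6.3 5.8] 0.0 x -51.7 -45.4 y -3.2 2.6
wrist or [-1.4 -0.3] [65.5 53. ] 89.8 x -28.0 25.1 y -33.0 32.5
wrist or [42.7 -0.4] [65.  13.3] 89.8 x 36.0 49.4 y -32.9 32.1
wrist red [70.9 -0.9] [65.4 39.7] 90.0 x 51.1 90.8 y -33.6 31.8
wrist or [-41.1  -0.3] [5.4 6. ] 90.0 x -44.1 -38.1 y -3.0 2.4
wrist or [ 3.4 -0.4] [61.8 50. ] 89.8 x -21.7 28.4 y -31.2 30.6
wrist or [44.9 -0.4] [61.3 12.6] 89.8 x 38.6 51.3 y -31.0 30.3
wrist red [70.9 -0.9] [65.4 39.7] 90.0 x 51.1 90.8 y -33.6 31.8
```

Emit:
{"op": "jog_arm", "data": {
  "motion": [
    {"x": 0,"y": 0,"z": -30,"spin": 0,"fingers": 1},
    {"x": 0,"y": 0,"z": -72,"spin": 0,"fingers": 1},
    {"x": 30,"y": 0,"z": -75,"spin": 0,"fingers": 1},
    {"x": 75,"y": 0,"z": -75,"spin": 0,"fingers": 1},
    {"x": 113,"y": 0,"z": -75,"spin": 0,"fingers": 1},
    {"x": 113,"y": 0,"z": -75,"spin": 0,"fingers": 1}
  ]
}}

```text
clock: 13.15
eef_pos: [0.5121, 0.1109, 0.1051]
tool_rot: [0.657, 0.754, 0.0, -0.0]
ft_force: [-0.7, -1.1, 0.0]
grip_width: 0.0
grasp_force: 0.0
```

```bash
python3 m.py .052 | grep -v scene;  python3 - <<'E'
from h import *
c=camera("top"); s=camera("scene")
a=cv2.cvtColor(c["pixels"],cv2.COLOR_RGB2BGR)[150:250,255:405]
b=cv2.cvtColor(s["pixels"],cv2.COLOR_RGB2BGR)[140:260,250:370]
cv2.imwrite("pics/c7.png",np.hstack([cv2.resize(a,(400,267)),cv2.resize(b,(267,267))]))
E
```

```text
tcp [[115.   -0.4]] [0.5121 0.1109 0.1051] [-0.7 -1.1  0. ]
top or [44.  1.] [12.3 64.3] 0.4 x 37.8 50.2 y -31.2 33.1
top or [-0.1  0.5] [65.2 59.2] 89.7 x -29.8 29.5 y -32.2 33.0
top or [-44.4   0.9] [ 9.7 64.3] 0.1 x -49.3 -39.5 y -31.2 33.1
top red [73.7 -0.2] [37.6 63. ] 0.3 x 54.9 92.5 y -31.7 31.3
wrist or [-29.2  -0.1] [ 7.8 13. ] -0.0 x -33.1 -25.3 y -6.6 6.4
wrist or [ 41.1 -29.9] [7.3 9.8] 90.0 x 36.2 46.0 y -33.5 -26.2
wrist or [41.1 29.2] [ 6.4 10. ] 87.3 x 36.2 46.0 y 25.8 32.5
wrist red [72.5 -0.8] [65.2 41.8] 90.0 x 51.6 93.4 y -33.4 31.8
```

View pics/c7.png

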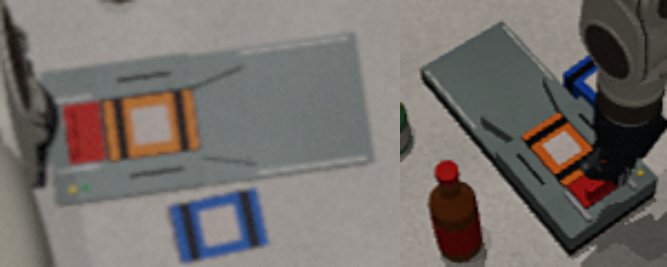

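The picture shows the pack seated squarely in the bay (top crop (150,125)), with the lock still open at (85,130) and the gripper beyond it. Next is the lock.

Emit:
{"op": "jog_arm", "data": {
  "motion": [
    {"x": 0,"y": 0,"z": 30,"spin": 0,"fingers": 1},
    {"x": 0,"y": 0,"z": 50,"spin": 0,"fingers": 1},
    {"x": 0,"y": 0,"z": 58,"spin": 0,"fingers": 1},
    {"x": -8,"y": 0,"z": 58,"spin": 0,"fingers": 1},
    {"x": -14,"y": 0,"z": 58,"spin": 0,"fingers": 1},
    {"x": -20,"y": 0,"z": 58,"spin": 0,"fingers": 1},
    {"x": -25,"y": 0,"z": 58,"spin": 0,"fingers": 1},
    {"x": -25,"y": 0,"z": 58,"spin": 0,"fingers": 1}
  ]
}}

```text
clock: 14.4
eef_pos: [0.5164, 0.0833, 0.0477]
tool_rot: [0.659, 0.752, 0.0, 0.001]
ft_force: [-0.6, 0.4, 0.5]
grip_width: 0.0002
grasp_force: 0.0
```

```bash
python3 m.py .052
```

```text
tcp [[87.1 -0.9]] [0.5164 0.0833 0.0477] [-0.6  0.4  0.5]
top or [-0.4  0.4] [65.7 59. ] 89.3 x -30.2 29.3 y -32.3 33.0
top or [-44.    0.9] [ 9.8 64.3] 0.1 x -48.9 -39.1 y -31.2 33.1
top red [59.2 -0.5] [62.3 35.4] 82.2 x 43.8 81.0 y -31.4 32.4
wrist or [21.1 -0.6] [7.2 7.2] 90.0 x 17.5 24.7 y -4.2 3.0
wrist red [ 67.5 -25.4] [29.4 16.4] 1.6 x 53.0 81.9 y -33.8 -16.8
wrist red [67.7 24. ] [16.1 29.7] 86.8 x 53.3 82.1 y 15.2 32.3
scene or [-4.4 -2.1] [57.1 66. ] -0.0 x -32.9 24.2 y -35.1 30.9
scene or [-48.1  -1.4] [66.2  9.1] 89.7 x -52.7 -43.5 y -34.5 31.7
scene red [ 63.2 -29.1] [44.5 20.6] 29.0 x 39.4 79.4 y -35.7 -9.3
```

Front edge moved from 54.9 to 43.8, so the lock slides. I push on gradually to the stop.

Emit:
{"op": "jog_arm", "data": {
  "motion": [
    {"x": -4,"y": 0,"z": 0,"spin": 0,"fingers": 1},
    {"x": -8,"y": 0,"z": 0,"spin": 0,"fingers": 1},
    {"x": -11,"y": 0,"z": 0,"spin": 0,"fingers": 1},
    {"x": -14,"y": 0,"z": 0,"spin": 0,"fingers": 1},
    {"x": -16,"y": 0,"z": 0,"spin": 0,"fingers": 1},
    {"x": -17,"y": 0,"z": 0,"spin": 0,"fingers": 1}
  ]
}}

```text
clock: 15.3
eef_pos: [0.518, 0.0674, 0.0472]
tool_rot: [0.658, 0.753, 0.0, -0.0]
ft_force: [-1.2, 4.5, 0.7]
grip_width: -0.0001
grasp_force: 2.3
```

Emit:
{"op": "jog_arm", "data": {
  "motion": [
    {"x": -1,"y": 0,"z": 0,"spin": 0,"fingers": 1},
    {"x": -2,"y": 0,"z": 0,"spin": 0,"fingers": 1},
    {"x": -3,"y": 0,"z": 0,"spin": 0,"fingers": 1},
    {"x": -3,"y": 0,"z": 0,"spin": 0,"fingers": 1}
  ]
}}

```text
clock: 15.8
eef_pos: [0.518, 0.0674, 0.0473]
tool_rot: [0.658, 0.753, 0.002, -0.003]
ft_force: [-1.9, 11.0, 1.7]
grip_width: -0.0001
grasp_force: 5.5
```

Hard stop: the force rose to 11 N with no motion. I back off, lift away and verify.

Emit:
{"op": "jog_arm", "data": {
  "motion": [
    {"x": 12,"y": 0,"z": 0,"spin": 0,"fingers": 1},
    {"x": 25,"y": 0,"z": -15,"spin": 0,"fingers": 1},
    {"x": 25,"y": 0,"z": -60,"spin": 0,"fingers": 1},
    {"x": 30,"y": 0,"z": -120,"spin": 0,"fingers": 1},
    {"x": 60,"y": 0,"z": -160,"spin": 0,"fingers": 1},
    {"x": 100,"y": 0,"z": -160,"spin": 0,"fingers": 1},
    {"x": 100,"y": 0,"z": -160,"spin": 0,"fingers": 1}
  ]
}}

```text
clock: 16.68
eef_pos: [0.5054, 0.1655, 0.2091]
tool_rot: [0.657, 0.754, 0.001, 0.001]
ft_force: [0.3, -0.0, -0.3]
grip_width: 0.0004
grasp_force: 0.0
```

```bash
python3 m.py .052
python3 - <<'E'
from h import *
c=camera("top"); im=cv2.cvtColor(c["pixels"],cv2.COLOR_RGB2HSV)
for k in cv2.findContours(cv2.inRange(im,(100,120,60),(125,255,255)),0,1)[0]:
    if cv2.contourArea(k)>100: print("blue",np.round(cv2.minAreaRect((cast(c,k[:,0],.036)[:,:2]*1000).astype(np.float32))[0],1))
E
```

```text
tcp [[170.   -1.2]] [0.5054 0.1655 0.2091] [ 0.3 -0.  -0.3]
top or [-0.7  0.6] [65.3 59.1] 89.3 x -30.3 28.7 y -32.2 33.3
top or [-44.1   1. ] [64.2 10. ] 89.2 x -49.2 -38.8 y -31.2 33.1
top red [46.2  0.5] [36.  64.6] 0.5 x 28.5 64.5 y -31.9 32.8
wrist or [-46.2  -0.6] [13.  9.] 89.6 x -50.8 -41.7 y -7.1 5.9
scene or [-6.6 -1.5] [52.5 67.3] 0.1 x -32.9 19.7 y -35.1 32.2
scene or [-48.1  -1.4] [66.2  9.1] 89.9 x -52.7 -43.5 y -34.5 31.7
scene red [44.4 -1.6] [40.6 68.1] 0.0 x 24.1 64.7 y -35.7 32.4
blue [   4.4 -914.7]
blue [ 262.9 -945.9]
blue [415.  -80.1]
blue [ 691.5 -437.3]
blue [ 764.5 -578.4]
```

```bash
python3 -c "
from workcell import bot
print(bot.job_done())"
```

```text
the job is handed in; nothing more can be done
None
```

I handed the job in at about 17 s of robot time: the orange pack is in the bay, pressed down until its top measured flush with the rim, and the red lock is slid to its hard stop over it. The gripper is clear, and the blue spare had not moved. I did not re-measure the bottles, jar, bowl or carton at the end.

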